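Lay out the bench for a weighed and stirred sample

ROBOT

A 7-joint arm with a two-finger parallel gripper is mounted at the origin on a cart in front of the work surface, level with it; the furniture and walls round the work are solid. World frame = base frame: x ahead of the robot, y to its left, z up, the work surface at z = 0. Lengths are in mm, angles in rad, forces in N, time in s.
With the tool pointing down it reaches from about 400 to 875 mm from the base axis. Payload 4.4 kg.
Tool frame: the origin (TCP) lies between the finger pads; the fingertips stand ctrl.tcp_to_tips ahead of it and the grasp point (between the pads) lies 8 mm behind it (ctrl.tcp_to_tips is the distance from the TCP to the fingertips, in mm); z points along the fingers, y is the direction in which the jaws open and shut (so a half turn about z gives the same grasp; the last joint's range is limited). The gripper opens to 85 mm and grips with 20 to 120 N. Pads are 22 mm wide; open, the fingers measure 114 mm over their backs; the gripper's body (76 mm by 85 mm) begins 54 mm behind the grasp point. The pads swing forward as they close: fully open they stand 13 mm farther back than shut.
Start: joints at [1.075, 0.628, 0.038, 1.517, -0.027, 0.996, -0.02], TCP at [270.876, -590.884, 242.313] pointing down, gripper open.
Joint ranges: [-3.06, 3.06], [-0.37, 2.12], [-1.25, 1.32], [0.18, 2.47], [-1.1, 4.24], [0.23, 1.98], [-2.94, 2.94]. Speed limits (rad/s): [2.57, 2.57, 3.14, 3.14, 3.14, 3.14, 3.14].

INTERFACE

Orientations are given as [roll, pitch, yaw] about the fixed x, y, z axes, in that order (R = Rz(yaw) Ry(pitch) Rx(roll)).
In Python, from cell import ctrl gives the robot as it stands.
- The arm moves only by the tool send_rows, never from a script. Its argument "rows" is a list of rows, each an object of numbers: "x", "y", "z": the shift along the world's x, y, z in cm; "roll": the turn about the world's z in degrees; "claw": the closure, from 0 (fully open) to 1 (shut). A call has 1 to 5 rows; each row is the pose to reach, as a shift and turn from the pose commanded when the call began; what a row does not reach only later rows make up. A row lasts 1/12 s, in which the tool goes at most 41.7 mm and 7.16 degrees, less where a joint would pass 70% of its speed; a pose out of reach is approached as far as the arm can. A call with a gripper value outside its range is refused whole. The fingers move at their own pace and stop on an object; the grip force is fixed at half the most. Time passes only in rows, so rows that repeat a pose let the fingers close. It gives the time, the measured TCP pose, the force and the opening at its end, in the units of the state.
- ctrl.read_state(): the state, without advancing time (a new reading comes with each control period).
- ctrl.get_image(name): name is "scene" or "top"; returns (picture, depth): 480x640x3 uint8, blue, green, red; 480x640 float32, mm along the optical axis (not along the pixel's ray), 0 where there is no reading.
- ctrl.get_calibration(name): a dict with "intrinsics" (3x3 intrinsics, pixels), "T" (4x4, takes a point from camera to world coordinates). Camera axes: x right, y down, z forward; pixel columns grow to the right and rows downward; lengths in mm; the calibration is good to about 2 mm. A picture is of the moment at which its call begins. get_calibration takes no time and is no camera call.
- ctrl.finish_job(): hands the job in, once; it reports no verdict.
Trained networks look in the newest picture that a camera, given by its name, has taken for a name from the list of things; names that differ only in an ending like _2 or _b are one class to them, and where a whole thing is asked for, a point or a joint stands for the part that bears it (a point fixed in the world has none). Each returns a list of dicts, best first, with "confidence" (0 to 1); they miss things now and then, are a little off and sometimes report something else, mostly with a low value. They report only what shows in the picture. A call takes as long as a camera call.
- ctrl.recognise(camera, query): "uv" ([column, row] in pixels, amid what is visible of it).
- ctrl.regions_of(camera, query): "region" (480x640 bool, what is visible of it) and "uv" ([column, row] in pixels, amid what is visible of it).
- ctrl.place_of(camera, query): "uv" ([column, row] in pixels: a listed point, or the origin of a listed thing).
The state is a dict: "clock": time; "qpos": joint angles; "qd": joint speeds; "tau": joint torques, N m; "eef_pos": TCP position; "tool_rot": TCP orientation; "force": force on the tool from outside, world axes, zero at the start; "torque": the same for the moment, N m; "width": finger opening in mm.
Only numpy, scipy, OpenCV 4.12 (cv2) and the standard library are available. Lean on these libraries where they do the work, as an engineer would, in place of code of your own. Each camera call takes 0.05 s, during which the arm holds its last target. There are 200 camera calls.

TASK

Lay out the glassware for a sample preparation: stand the larger beaker in the middle of the magnetic stirrer's round plate and the tall vial in the middle of the balance's square pan. Stand the smaller beaker on the bench exactly halfway between the round plate and the square pan, and the short vial directly in front of that smaller beaker (towards the robot, square to the line from plate to pan) with a gap of about 3 cm between them. Everything stands upright, and the petri dish and the tape roll stay where they are.

Things in the scene. Friction and masses are not known exactly. Their poses are not given: they have to be found in the camera images.
- stirrer: magnetic stirrer, fixed: white box, round steel plate (82 mm diameter) on top, black knob in front. Origin on the bench below the plate's centre; plate top 40 mm above the bench. x to its rear (away from the robot within 0.2 rad), z up. Box reaches 45 mm behind, 75 mm before (knob 85 mm), 50 mm either side of the origin. The balance stands beside it, left or right, 280 mm away along its y axis.
- balance: small bench balance, fixed: flat grey box with a square steel pan (76 x 84 mm) and a dark display before it. Origin on the bench below the pan's centre; pan top 34 mm above the bench, rigid. x to its rear, z up. Box reaches 45 mm behind, 85 mm in front and 50 mm to each side of the origin; may be turned up to 0.25 rad against the stirrer.
- beaker_large: larger glass beaker, open at the top, 50 mm diameter, 58 mm tall, about 35 g; origin at the centre of its underside, z up, yaw means nothing. Starts on the bench in the front row.
- vial_tall: tall glass vial with black screw cap (fixed), 33 mm diameter, 70 mm tall (glass body to 56 mm, cap 29 mm diameter above), about 24 g; origin at the centre of its underside, z up. Starts in the front row.
- beaker_small: smaller glass beaker, open at the top, 42 mm diameter, 48 mm tall, about 35 g; origin at the centre of its underside, z up. Starts in the front row. Its finished place is on the bench.
- vial_short: short glass vial with white screw cap (fixed), 23 mm diameter, 46 mm tall (glass body to 32 mm, cap 22 mm diameter above), about 24 g; origin at the centre of its underside, z up. Starts in the front row. Its finished place is on the bench.
- petri: flat petri dish, 61 mm diameter, 12 mm tall, loose, a bystander in the front row; origin at the centre of its underside.
- tape: roll of pale tape lying flat, 53 mm diameter, 18 mm tall, loose, a bystander in the front row; origin at the centre of its underside.

How it is judged (in metres and radians):
At the end, for the whole second after the job is handed in: Larger beaker on the plate and tall vial on the pan within 12 mm of centre; smaller beaker on the bench within 15 mm of midway; short vial on the bench in front of it, 14 to 46 mm gap, within 22 mm of the midline. All four upright (0.1 rad), at rest (horizontal distance between beaker_large and stirrer below 0.012 m and z of beaker_large in the frame of stirrer between 0.035 and 0.045 m and horizontal distance between vial_tall and balance below 0.012 m and z of vial_tall in the frame of balance between 0.029 and 0.039 m and x of beaker_small in the frame of stirrer between -0.015 and 0.015 m and (y of beaker_small in the frame of stirrer between 0.125 and 0.155 m or y of beaker_small in the frame of stirrer between -0.155 and -0.125 m) and horizontal distance between beaker_small and balance below 0.157 m and horizontal distance between vial_short and beaker_small between 0.046 and 0.079 m and x of vial_short in the frame of stirrer below -0.035 m and (y of vial_short in the frame of stirrer between 0.118 and 0.162 m or y of vial_short in the frame of stirrer between -0.162 and -0.118 m) and horizontal distance between vial_short and balance below 0.19 m and height (world z) of beaker_small between -0.005 and 0.005 m and height (world z) of vial_short between -0.005 and 0.005 m and angle between each of beaker_large, vial_tall, beaker_small, vial_short's own z axis and vertical below 0.1 rad and linear speed of each of beaker_large, vial_tall, beaker_small, vial_short below 0.02 m/s and angular speed of each of beaker_large, vial_tall, beaker_small, vial_short below 1 rad/s); the robot touches nothing.
It fails at once if the petri dish is shifted by more than 15 mm (distance of petri from where it was at the start of the episode above 0.015 m).
It fails at once if the tape roll is shifted by more than 15 mm (distance of tape from where it was at the start of the episode above 0.015 m).
It also fails if it takes over 99 s, if anything falls off the work surface, if the arm or the gripper's body presses on something with over 40 N, if the wrist force passes 120 N, or if a joint passes its speed limit or range.

## Working session

There is one attempt and no reset: what is moved stays moved. The work goes in short steps, Python scripts to look and compute and a tool call to move; the robot and the scene stay as the last step left them, time stands still between calls to the robot, and variables do not carry over. Pictures are saved under pics/ and viewed, on a budget of 14 in all, crops included, one or two more only if the job needs it, and the job is handed in when it is done.

Besides the shell and the picture viewer there is one more tool, called after "Request:" in YAML: its name, and indented under it one key for each argument. send_rows: Moves the arm, as the interface text tells. Its arguments: {"type":"object","properties":{"rows":{"type":"array"}},"required":["rows"]}

```bash
mkdir -p pics; ls; cat > h.py <<'E'
from cell import ctrl
import numpy as np, cv2
def cal(n):
    c=ctrl.get_calibration(n); return np.array(c["intrinsics"]),np.array(c["T"])
def ray(n,uv,z):
    K,T=cal(n); d=T[:3,:3]@np.linalg.solve(K,[uv[0],uv[1],1.]); o=T[:3,3]
    return o+d*(z-o[2])/d[2]
def cloud(n,dep,mask):
    K,T=cal(n); v,u=np.nonzero(mask&(dep>0)); d=dep[v,u]
    p=np.linalg.solve(K,np.stack([u*d,v*d,d]).astype(float)); return (T[:3,:3]@p).T+T[:3,3]
E
python3 - <<'E'
from h import *
print(ctrl.read_state(), ctrl.tcp_to_tips)
for n in("top","scene"):
    im,d=ctrl.get_image(n); cv2.imwrite(f"pics/{n}1.png",im); print(n,cal(n)[1].round(2).tolist())
    for q in "stirrer balance beaker_large vial_tall beaker_small vial_short petri tape".split():
        r=ctrl.place_of(n,q)[:2]
        for a in r: print(q,np.round(a["uv"],1),round(a["confidence"],2),ray(n,a["uv"],0).round(1))
E
```

```text
pics
{'clock': 0.0, 'qpos': array([ 1.07520027,  0.62934389,  0.0384366 ,  1.51839325, -0.02700413,
        0.99628128, -0.01998424]), 'qd': array([ 4.41072178e-04,  1.43303647e-05, -3.70360296e-04,  2.22062410e-04,
       -1.17274621e-03, -1.40691941e-03, -1.77146139e-04]), 'tau': array([-1.50901842e-04, -5.63401437e+01,  1.22607082e+00, -1.93444920e+01,
        1.09188686e-02,  1.03875477e-02, -5.86243331e-06]), 'eef_pos': array([ 270.62029918, -590.31259279,  241.38234186]), 'tool_rot': array([-3.13968480e+00,  1.89048910e-05,  4.29813347e-01]), 'force': array([-0.7228346 ,  0.49398827, -0.19212676]), 'torque': array([ 0.00820986, -0.03106153, -0.00722214]), 'width': 85.49204728497112} 11.0
top [[-0.02, -0.99, 0.15, 402.83], [-1.0, 0.02, -0.01, -3.07], [0.01, -0.15, -0.99, 1172.05], [0.0, 0.0, 0.0, 1.0]]
stirrer [253.7 233.8] 0.66 [597.5 138.2   0. ]
balance [370.4 228.9] 0.85 [ 603.2 -141.4    0. ]
balance [164.4 308.4] 0.54 [425.5 347.2   0. ]
beaker_large [274.7 300.4] 0.86 [438.1  89.7   0. ]
beaker_large [228.7 303.6] 0.64 [433.2 197.3   0. ]
vial_tall [163.4 305.5] 0.7 [432.2 349.7   0. ]
beaker_small [230.6 303. ] 0.78 [434.4 192.9   0. ]
beaker_small [344.8 306.1] 0.31 [421.1 -74.3   0. ]
vial_short [393.7 299.1] 0.63 [ 434.8 -189.8    0. ]
petri [342.5 309.5] 0.73 [413.3 -68.7   0. ]
tape [461.7 299.1] 0.63 [ 431.1 -349.9    0. ]
scene [[-0.85, -0.37, 0.38, 46.6], [-0.53, 0.61, -0.59, 799.91], [-0.01, -0.7, -0.71, 996.95], [0.0, 0.0, 0.0, 1.0]]
stirrer [274.8 282.2] 0.56 [598.8 133.6   0. ]
balance [333.4 209.8] 0.7 [ 611.4 -145.    -0. ]
beaker_large [341.  295.2] 0.82 [451.2  87.8   0. ]
vial_tall [281.6 388.5] 0.76 [430.8 348.9   0. ]
beaker_small [319.  335.8] 0.77 [434.8 206.    0. ]
vial_short [405.3 225.2] 0.63 [ 429.  -189.1    0. ]
petri [384.5 256.6] 0.77 [423.4 -66.9   0. ]
tape [430.8 190.9] 0.73 [ 429.6 -342.5    0. ]
```

```bash
python3 - <<'E'
from h import *
im,d=ctrl.get_image("top")
for q in "stirrer balance beaker_large vial_tall beaker_small vial_short petri tape".split():
    r=ctrl.regions_of("top",q)[0]; m=r["region"]; P=cloud("top",d,m)
    top=np.percentile(P[:,2],95) if len(P) else 0
    z={"stirrer":40,"balance":34}.get(q)
    print(q,round(r["confidence"],2),m.sum(),len(P),"uv",np.round(r["uv"]),"zpct",np.percentile(P[:,2],[5,50,95]).round(1))
    print("  median-centre",((P.max(0)+P.min(0))/2).round(1), P.min(0).round(0),P.max(0).round(0))
    if z:
        s=P[abs(P[:,2]-z)<4]; print("  ",len(s),cv2.minAreaRect(s[:,:2].astype(np.float32)), cv2.minAreaRect(P[P[:,2]>10][:,:2].astype(np.float32)))
cv2.imwrite("pics/top2.png",cv2.resize(im[190:340,130:500],None,fx=2.1,fy=2.1,interpolation=cv2.INTER_CUBIC))
E
```

```text
stirrer 0.6 2296 2287 uv [252. 241.] zpct [28.6 36.8 43.2]
  median-centre [577.9 138.4  24.1] [512.  84.  -1.] [644. 193.  49.]
   1217 ((580.2787475585938, 136.4552764892578), (116.05760192871094, 93.87952423095703), 2.739753484725952) ((575.8875732421875, 136.12942504882812), (130.48487854003906, 100.3902359008789), 2.3612899780273438)
balance 0.88 2317 2313 uv [370. 239.] zpct [22.5 30.8 37.4]
  median-centre [ 586.5 -145.4   19.2] [ 515. -204.   -3.] [658. -87.  42.]
   1145 ((586.1573486328125, -146.2483673095703), (122.06150817871094, 90.88475799560547), 10.991912841796875) ((587.2590942382812, -146.22987365722656), (130.55784606933594, 99.62336730957031), 10.900680541992188)
beaker_large 0.62 429 429 uv [272. 298.] zpct [15.2 25.7 59.1]
  median-centre [444.   91.8  30.5] [420.  64.  -3.] [468. 120.  64.]
vial_tall 0.49 276 276 uv [161. 306.] zpct [ 6.7 65.4 73.4]
  median-centre [427.1 355.9  39.1] [412. 328.  -1.] [442. 383.  79.]
beaker_small 0.84 330 328 uv [227. 303.] zpct [-0.3  6.2 49.5]
  median-centre [434.5 200.9  25. ] [413. 181.  -2.] [456. 221.  52.]Traceback (most recent call last):
  File "<stdin>", line 4, in <module>
IndexError: list index out of range
```

View pics/scene1.png

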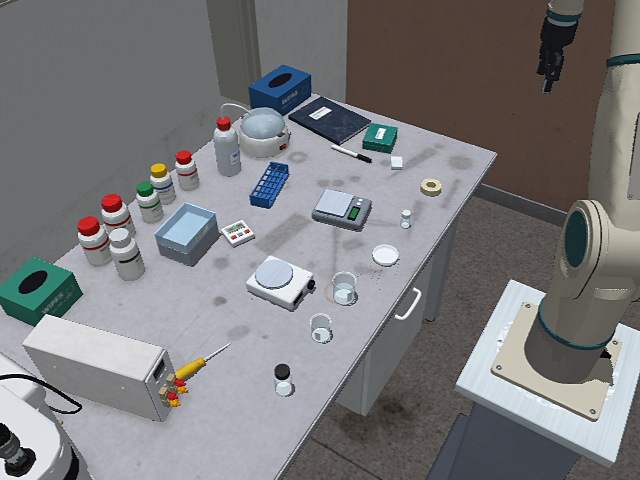

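```bash
python3 - <<'E'
from h import *
O=dict(beaker_large=(444,90,58),vial_tall=(430,351,70),beaker_small=(434,200,48),vial_short=(431,-189,46),petri=(418,-68,12),tape=(430,-345,18))
for n in("top","scene"):
    im,d=ctrl.get_image(n); P=cloud(n,d,d>0)
    for q,(x,y,h) in O.items():
        s=P[(np.hypot(P[:,0]-x,P[:,1]-y)<42)&(P[:,2]>h-12)&(P[:,2]<h+10)]
        c=cv2.minEnclosingCircle(s[:,:2].astype(np.float32)) if len(s)>3 else None
        print(n,q,len(s),np.round(c[0],1) if c else None,round(c[1],1) if c else None)
    if n=="top": cv2.imwrite("pics/top2.png",cv2.resize(im[190:340,130:500],None,fx=2.1,fy=2.1,interpolation=cv2.INTER_CUBIC))
E
```

```text
top beaker_large 104 [444.   87.4] 25.0
top vial_tall 151 [426.7 345.3] 14.7
top beaker_small 92 [433.2 201.1] 21.3
top vial_short 76 [ 430.6 -189.4] 10.7
top petri 846 [418. -68.] 41.9
top tape 374 [ 437.3 -350. ] 36.8
scene beaker_large 174 [444.2  89.9] 27.0
scene vial_tall 206 [426.2 348.9] 15.0
scene beaker_small 165 [435.  204.1] 23.3
scene vial_short 66 [ 430.5 -185.6] 11.1
scene petri 550 [418.1 -68.1] 41.8
scene tape 242 [ 432.  -344.3] 30.2
```

View pics/top2.png

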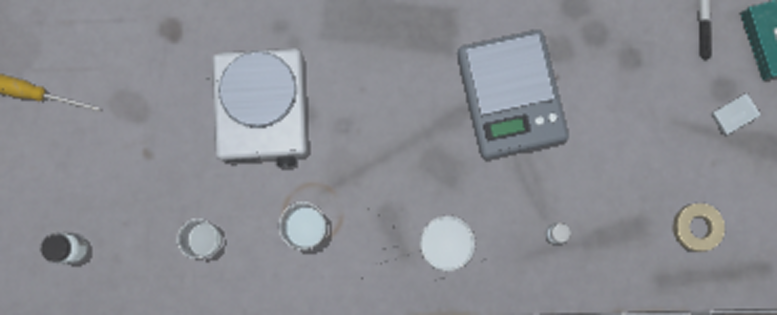

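Request:
send_rows:
  rows:
    - {"z": 2, "roll": -7}
    - {"y": 4, "x": 1, "z": 2, "roll": -14}
    - {"y": 8, "x": 2, "z": 2, "roll": -21}
    - {"y": 12, "x": 3, "z": 2, "roll": -24.6}
    - {"y": 16, "x": 4, "z": 2, "roll": -24.6}

```text
$.rows[0]: bad value
```

Request:
send_rows:
  rows:
    - {"x": 0, "y": 3, "z": 0, "roll": -7, "claw": 0}
    - {"x": 1.5, "y": 6, "z": 0, "roll": -14, "claw": 0}
    - {"x": 3, "y": 9, "z": 0, "roll": -21, "claw": 0}
    - {"x": 4, "y": 12, "z": 0, "roll": -24.6, "claw": 0}
    - {"x": 6, "y": 15.5, "z": 0, "roll": -24.6, "claw": 0}

```text
clock: 1.77
eef_pos: [329.4, -435.7, 242.4]
tool_rot: [3.14, 0.001, -0.006]
force: [0.0, -0.1, -0.1]
width: 85.4
```

Request:
send_rows:
  rows:
    - {"x": 1.5, "y": 3.8, "z": 0, "roll": 0, "claw": 0}
    - {"x": 3, "y": 7.6, "z": 0, "roll": 0, "claw": 0}
    - {"x": 4.5, "y": 11.4, "z": 0, "roll": 0, "claw": 0}
    - {"x": 6, "y": 15.2, "z": 0, "roll": 0, "claw": 0}
    - {"x": 7.5, "y": 19, "z": 0, "roll": 0, "claw": 0}

```text
clock: 2.18
eef_pos: [406.4, -244.1, 242.6]
tool_rot: [3.141, -0.001, 0.0]
force: [0.4, -0.8, 0.0]
width: 85.7
```

Request:
send_rows:
  rows:
    - {"x": 1.5, "y": 3.8, "z": 0, "roll": 0, "claw": 0}
    - {"x": 2.5, "y": 5.8, "z": -3, "roll": 0, "claw": 0}
    - {"x": 2.5, "y": 5.8, "z": -7, "roll": 0, "claw": 0}
    - {"x": 2.5, "y": 5.8, "z": -11, "roll": 0, "claw": 0}
    - {"x": 2.5, "y": 5.8, "z": -14, "roll": 0, "claw": 0}

```text
clock: 2.6
eef_pos: [430.8, -186.8, 100.4]
tool_rot: [-3.141, 0.0, 0.003]
force: [1.0, -1.0, 1.2]
width: 85.1
```

Request:
send_rows:
  rows:
    - {"x": 0, "y": 0, "z": -3, "roll": 0, "claw": 0}
    - {"x": 0, "y": 0, "z": -6, "roll": 0, "claw": 0}
    - {"x": 0, "y": 0, "z": -8.5, "roll": 0, "claw": 0}
    - {"x": 0, "y": 0, "z": -8.5, "roll": 0, "claw": 0.5}
    - {"x": 0, "y": 0, "z": -8.5, "roll": 0, "claw": 1}

```text
clock: 3.02
eef_pos: [430.7, -188.0, 16.2]
tool_rot: [-3.141, 0.001, 0.0]
force: [0.9, 0.5, 0.7]
width: 64.1
```

Request:
send_rows:
  rows:
    - {"x": 0, "y": 0, "z": 0, "roll": 0, "claw": 1}
    - {"x": 0, "y": 0, "z": 0, "roll": 0, "claw": 1}
    - {"x": 0, "y": 0, "z": 0, "roll": 0, "claw": 1}
    - {"x": 0, "y": 0, "z": 0, "roll": 0, "claw": 1}
    - {"x": 0, "y": 0, "z": 0, "roll": 0, "claw": 1}

```text
clock: 3.43
eef_pos: [431.3, -188.0, 18.1]
tool_rot: [-3.141, -0.001, 0.001]
force: [-0.7, 0.1, 2.1]
width: 20.9
```

Request:
send_rows:
  rows:
    - {"x": 0, "y": 0, "z": 2, "roll": 0, "claw": 1}
    - {"x": 0, "y": 0, "z": 5, "roll": 0, "claw": 1}
    - {"x": 0, "y": 0, "z": 8, "roll": 0, "claw": 1}
    - {"x": 0, "y": 0, "z": 11, "roll": 0, "claw": 1}
    - {"x": 0, "y": 0, "z": 11, "roll": 0, "claw": 1}

```text
clock: 3.85
eef_pos: [433.2, -189.5, 131.9]
tool_rot: [3.138, -0.008, 0.0]
force: [0.3, -0.6, -1.0]
width: 21.0
```

```bash
python3 - <<'E'
from h import *
im,d=ctrl.get_image("scene"); print(ctrl.read_state()["width"],ctrl.read_state()["eef_pos"])
cv2.imwrite("pics/s3.png",cv2.resize(im[120:300,300:500],None,fx=3,fy=3,interpolation=cv2.INTER_CUBIC))
E
```

```text
20.590825288646062 [ 432.50983704 -188.76579365  130.04824852]
```

View pics/s3.png

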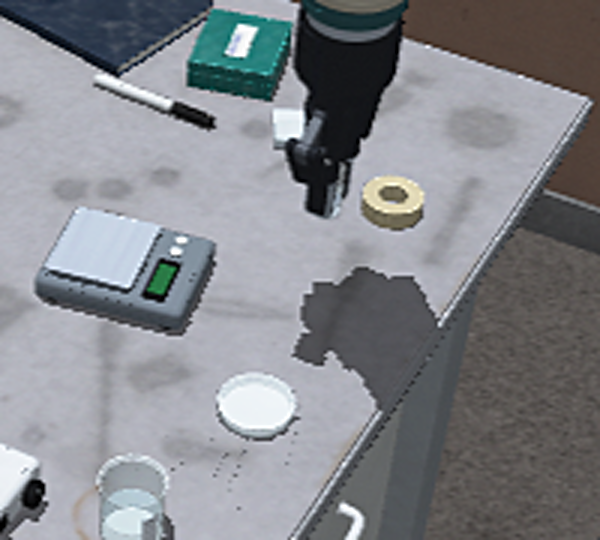

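Request:
send_rows:
  rows:
    - {"x": 2.0, "y": 3.3, "z": 0, "roll": 0, "claw": 1}
    - {"x": 4, "y": 6.7, "z": 0, "roll": 0, "claw": 1}
    - {"x": 6, "y": 10, "z": 0, "roll": 0, "claw": 1}
    - {"x": 8, "y": 13.4, "z": 0, "roll": 0, "claw": 1}
    - {"x": 9.8, "y": 16.5, "z": 0, "roll": 0, "claw": 1}

```text
clock: 4.32
eef_pos: [529.1, -20.5, 126.4]
tool_rot: [-3.141, 0.002, 0.001]
force: [1.4, 0.2, -0.3]
width: 21.2
```

Request:
send_rows:
  rows:
    - {"x": 1.1, "y": 1.8, "z": 0, "roll": 0, "claw": 1}
    - {"x": 1.1, "y": 1.8, "z": -3, "roll": 0, "claw": 1}
    - {"x": 1.1, "y": 1.8, "z": -6, "roll": 0, "claw": 1}
    - {"x": 1.1, "y": 1.8, "z": -8, "roll": 0, "claw": 1}
    - {"x": 1.1, "y": 1.8, "z": -8, "roll": 0, "claw": 1}

```text
clock: 4.73
eef_pos: [536.3, -4.3, 43.1]
tool_rot: [-3.141, 0.009, 0.001]
force: [-0.6, -0.7, -0.6]
width: 20.8
```

Request:
send_rows:
  rows:
    - {"x": 0, "y": 0, "z": -1, "roll": 0, "claw": 1}
    - {"x": 0, "y": 0, "z": -2, "roll": 0, "claw": 1}
    - {"x": 0, "y": 0, "z": -2.5, "roll": 0, "claw": 1}
    - {"x": 0, "y": 0, "z": -2.8, "roll": 0, "claw": 1}
    - {"x": 0, "y": 0, "z": -2.9, "roll": 0, "claw": 1}

```text
clock: 5.15
eef_pos: [540.0, -5.0, 18.3]
tool_rot: [-3.141, -0.0, 0.0]
force: [0.2, -1.1, -0.2]
width: 20.6
```

Request:
send_rows:
  rows:
    - {"x": 0, "y": 0, "z": -0.1, "roll": 0, "claw": 1}
    - {"x": 0, "y": 0, "z": -0.1, "roll": 0, "claw": 0.6}
    - {"x": 0, "y": 0, "z": -0.1, "roll": 0, "claw": 0.4}
    - {"x": 0, "y": 0, "z": -0.1, "roll": 0, "claw": 0}
    - {"x": 0, "y": 0, "z": -0.1, "roll": 0, "claw": 0}

```text
clock: 5.57
eef_pos: [540.1, -4.8, 17.6]
tool_rot: [3.142, -0.001, 0.001]
force: [-0.7, -0.3, 0.4]
width: 68.1
```

Request:
send_rows:
  rows:
    - {"x": 0, "y": 0, "z": 0, "roll": 0, "claw": 0}
    - {"x": 0, "y": 0, "z": 2, "roll": 0, "claw": 0}
    - {"x": 0, "y": 0, "z": 6, "roll": 0, "claw": 0}
    - {"x": 0, "y": 0, "z": 10, "roll": 0, "claw": 0}
    - {"x": 0, "y": 0, "z": 13, "roll": 0, "claw": 0}

```text
clock: 5.98
eef_pos: [540.2, -5.3, 149.8]
tool_rot: [3.141, -0.001, -0.0]
force: [-0.1, 0.1, 0.0]
width: 85.0
```

Request:
send_rows:
  rows:
    - {"x": -2, "y": 3.6, "z": 0, "roll": 0, "claw": 0}
    - {"x": -4, "y": 7.2, "z": 0, "roll": 0, "claw": 0}
    - {"x": -6, "y": 10.8, "z": 0, "roll": 0, "claw": 0}
    - {"x": -8, "y": 14.4, "z": 0, "roll": 0, "claw": 0}
    - {"x": -9.6, "y": 18, "z": 0, "roll": 0, "claw": 0}

```text
clock: 6.4
eef_pos: [441.9, 176.5, 147.5]
tool_rot: [-3.141, 0.001, -0.0]
force: [0.6, -0.3, -0.3]
width: 85.8
```

Request:
send_rows:
  rows:
    - {"x": -1, "y": 2.7, "z": 0, "roll": 0, "claw": 0}
    - {"x": -1, "y": 2.7, "z": 0, "roll": 0, "claw": 0}
    - {"x": -1, "y": 2.7, "z": -4, "roll": 0, "claw": 0}
    - {"x": -1, "y": 2.7, "z": -6.5, "roll": 0, "claw": 0}
    - {"x": -1, "y": 2.7, "z": -6.5, "roll": 0, "claw": 0}

```text
clock: 6.82
eef_pos: [431.4, 201.2, 79.2]
tool_rot: [3.139, 0.006, 0.001]
force: [-0.2, -0.6, -0.5]
width: 85.7
```

```bash
python3 - <<'E'
from h import *
for n in("top","scene"):
    im,d=ctrl.get_image(n); P=cloud(n,d,d>0)
    s=P[(np.hypot(P[:,0]-540,P[:,1]+5)<35)&(P[:,2]>34)&(P[:,2]<56)]
    print(n,len(s),cv2.minEnclosingCircle(s[:,:2].astype(np.float32)))
cv2.imwrite("pics/s4.png",cv2.resize(im[180:400,240:440],None,fx=2.7,fy=2.7,interpolation=cv2.INTER_CUBIC))
E
```

```text
top 73 ((539.0908203125, -4.77846622467041), 10.538580894470215)
scene 0 ((0.0, 0.0), 0.0)
```

View pics/s4.png

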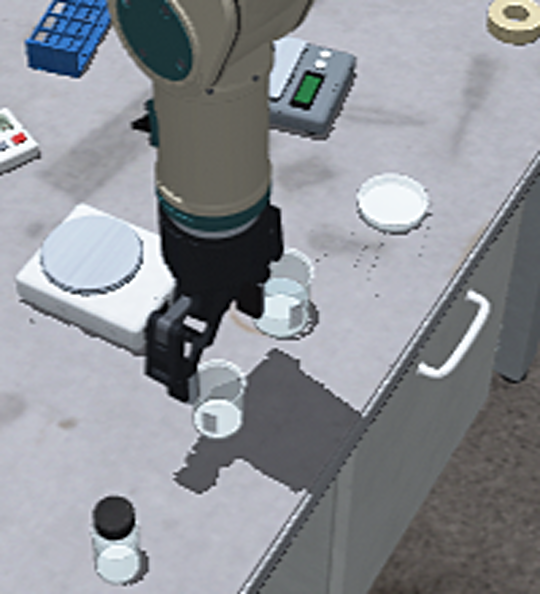

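Request:
send_rows:
  rows:
    - {"x": 0, "y": 0, "z": -2, "roll": 0, "claw": 0}
    - {"x": 0, "y": 0, "z": -4, "roll": 0, "claw": 0}
    - {"x": 0, "y": 0, "z": -6, "roll": 0, "claw": 0}
    - {"x": 0, "y": 0, "z": -6, "roll": 0, "claw": 0.3}
    - {"x": 0, "y": 0, "z": -6, "roll": 0, "claw": 1}

```text
clock: 7.33
eef_pos: [434.6, 201.7, 23.2]
tool_rot: [-3.141, -0.001, -0.001]
force: [-0.9, 0.2, 0.9]
width: 63.8
```

Request:
send_rows:
  rows:
    - {"x": 0, "y": 0, "z": 0, "roll": 0, "claw": 1}
    - {"x": 0, "y": 0, "z": 0, "roll": 0, "claw": 1}
    - {"x": 0, "y": 0, "z": 0, "roll": 0, "claw": 1}
    - {"x": 0, "y": 0, "z": 0, "roll": 0, "claw": 1}
    - {"x": 0, "y": 0, "z": 0, "roll": 0, "claw": 1}

```text
clock: 7.75
eef_pos: [435.1, 202.1, 24.1]
tool_rot: [-3.141, -0.003, 0.0]
force: [-0.2, -1.1, 6.2]
width: 39.9
```

Request:
send_rows:
  rows:
    - {"x": 0, "y": 0, "z": 2, "roll": 0, "claw": 1}
    - {"x": 0, "y": 0, "z": 5, "roll": 0, "claw": 1}
    - {"x": 0, "y": 0, "z": 8, "roll": 0, "claw": 1}
    - {"x": 0, "y": 0, "z": 11, "roll": 0, "claw": 1}
    - {"x": 0, "y": 0, "z": 13, "roll": 0, "claw": 1}

```text
clock: 8.17
eef_pos: [434.6, 202.3, 155.8]
tool_rot: [-3.14, -0.003, 0.0]
force: [1.0, -0.1, -0.7]
width: 39.7
```

Request:
send_rows:
  rows:
    - {"x": 2.5, "y": -3, "z": 0, "roll": 0, "claw": 1}
    - {"x": 5, "y": -6, "z": 0, "roll": 0, "claw": 1}
    - {"x": 7.5, "y": -9, "z": 0, "roll": 0, "claw": 1}
    - {"x": 10, "y": -12, "z": 0, "roll": 0, "claw": 1}
    - {"x": 12.5, "y": -15, "z": 0, "roll": 0, "claw": 1}

```text
clock: 8.58
eef_pos: [559.9, 50.9, 153.9]
tool_rot: [-3.141, -0.002, 0.001]
force: [-0.7, 0.0, -0.8]
width: 39.9
```

Request:
send_rows:
  rows:
    - {"x": 2.2, "y": -3, "z": 0, "roll": 0, "claw": 1}
    - {"x": 4.2, "y": -5.5, "z": 0, "roll": 0, "claw": 1}
    - {"x": 4.2, "y": -5.6, "z": -3, "roll": 0, "claw": 1}
    - {"x": 4.2, "y": -5.6, "z": -7, "roll": 0, "claw": 1}
    - {"x": 4.2, "y": -5.6, "z": -10, "roll": 0, "claw": 1}

```text
clock: 9.0
eef_pos: [601.1, -4.4, 52.0]
tool_rot: [3.141, -0.001, -0.001]
force: [-0.8, 0.9, -1.1]
width: 40.3
```

Request:
send_rows:
  rows:
    - {"x": 0, "y": 0, "z": -1, "roll": 0, "claw": 1}
    - {"x": 0, "y": 0, "z": -2, "roll": 0, "claw": 1}
    - {"x": 0, "y": 0, "z": -2.6, "roll": 0, "claw": 1}
    - {"x": 0, "y": 0, "z": -2.8, "roll": 0, "claw": 1}
    - {"x": 0, "y": 0, "z": -2.9, "roll": 0, "claw": 1}

```text
clock: 9.42
eef_pos: [601.8, -3.8, 24.5]
tool_rot: [3.141, -0.002, 0.001]
force: [0.1, 0.1, -1.2]
width: 39.9
```

Request:
send_rows:
  rows:
    - {"x": 0, "y": 0, "z": -0.1, "roll": 0, "claw": 1}
    - {"x": 0, "y": 0, "z": -0.1, "roll": 0, "claw": 0.4}
    - {"x": 0, "y": 0, "z": -0.1, "roll": 0, "claw": 0.2}
    - {"x": 0, "y": 0, "z": -0.1, "roll": 0, "claw": 0}
    - {"x": 0, "y": 0, "z": -0.1, "roll": 0, "claw": 0}

```text
clock: 9.83
eef_pos: [601.1, -3.8, 22.7]
tool_rot: [-3.142, -0.001, 0.001]
force: [-0.2, -0.2, 0.0]
width: 84.4
```

Request:
send_rows:
  rows:
    - {"x": 0, "y": 0, "z": 0, "roll": 0, "claw": 0}
    - {"x": 0, "y": 0, "z": 2, "roll": 0, "claw": 0}
    - {"x": 0, "y": 0, "z": 6, "roll": 0, "claw": 0}
    - {"x": 0, "y": 0, "z": 10, "roll": 0, "claw": 0}
    - {"x": 0, "y": 0, "z": 13, "roll": 0, "claw": 0}

```text
clock: 10.25
eef_pos: [601.4, -4.4, 154.9]
tool_rot: [3.141, -0.002, -0.0]
force: [0.5, 0.4, 0.3]
width: 85.7
```

Request:
send_rows:
  rows:
    - {"x": -3.4, "y": 2, "z": 0, "roll": 0, "claw": 0}
    - {"x": -6.8, "y": 4, "z": 0, "roll": 0, "claw": 0}
    - {"x": -10.2, "y": 6, "z": 0, "roll": 0, "claw": 0}
    - {"x": -13.6, "y": 8, "z": 0, "roll": 0, "claw": 0}
    - {"x": -15.7, "y": 9.2, "z": 0, "roll": 0, "claw": 0}

```text
clock: 10.67
eef_pos: [439.4, 90.1, 152.1]
tool_rot: [-3.14, 0.004, 0.002]
force: [-0.4, -0.3, -0.1]
width: 85.9
```

Request:
send_rows:
  rows:
    - {"x": 0, "y": 0, "z": 0, "roll": 0, "claw": 0}
    - {"x": 0, "y": 0, "z": -2, "roll": 0, "claw": 0}
    - {"x": 0, "y": 0, "z": -5, "roll": 0, "claw": 0}
    - {"x": 0, "y": 0, "z": -5.5, "roll": 0, "claw": 0}
    - {"x": 0, "y": 0, "z": -5.5, "roll": 0, "claw": 0}

```text
clock: 11.08
eef_pos: [443.2, 87.5, 96.3]
tool_rot: [3.141, 0.003, -0.001]
force: [0.6, -0.5, 0.2]
width: 85.5
```

```bash
python3 - <<'E'
from h import *
im,d=ctrl.get_image("top"); P=cloud("top",d,d>0)
for x,y,h in((540,-5,46),(601,-3,48)):
    s=P[(np.hypot(P[:,0]-x,P[:,1]-y)<29)&(P[:,2]>h-12)&(P[:,2]<h+10)]
    print(len(s),cv2.minEnclosingCircle(s[:,:2].astype(np.float32)))
E
```

```text
73 ((539.0695190429688, -4.521023273468018), 10.712316513061523)
84 ((600.2132568359375, -5.02357292175293), 21.26985740661621)
```

Request:
send_rows:
  rows:
    - {"x": 0, "y": 0, "z": -2.5, "roll": 0, "claw": 0}
    - {"x": 0, "y": 0, "z": -5, "roll": 0, "claw": 0}
    - {"x": 0, "y": 0, "z": -7, "roll": 0, "claw": 0}
    - {"x": 0, "y": 0, "z": -7, "roll": 0, "claw": 0.3}
    - {"x": 0, "y": 0, "z": -7, "roll": 0, "claw": 1}

```text
clock: 11.55
eef_pos: [444.4, 87.6, 27.8]
tool_rot: [-3.142, -0.0, -0.001]
force: [-0.9, -0.1, 0.6]
width: 63.6
```

Request:
send_rows:
  rows:
    - {"x": 0, "y": 0, "z": 0, "roll": 0, "claw": 1}
    - {"x": 0, "y": 0, "z": 0, "roll": 0, "claw": 1}
    - {"x": 0, "y": 0, "z": 0, "roll": 0, "claw": 1}
    - {"x": 0, "y": 0, "z": 0, "roll": 0, "claw": 1}
    - {"x": 0, "y": 0, "z": 0, "roll": 0, "claw": 1}

```text
clock: 11.97
eef_pos: [445.1, 87.8, 28.9]
tool_rot: [3.142, -0.003, 0.0]
force: [-1.1, -0.7, 9.0]
width: 48.4
```

Request:
send_rows:
  rows:
    - {"x": 0, "y": 0, "z": 2, "roll": 0, "claw": 1}
    - {"x": 0, "y": 0, "z": 5, "roll": 0, "claw": 1}
    - {"x": 0, "y": 0, "z": 8, "roll": 0, "claw": 1}
    - {"x": 0, "y": 0, "z": 11, "roll": 0, "claw": 1}
    - {"x": 0, "y": 0, "z": 11, "roll": 0, "claw": 1}

```text
clock: 12.38
eef_pos: [446.7, 88.5, 142.3]
tool_rot: [-3.14, -0.009, 0.001]
force: [0.8, -0.2, -0.6]
width: 48.5
```

Request:
send_rows:
  rows:
    - {"x": 3, "y": 1, "z": 0, "roll": 0, "claw": 1}
    - {"x": 6, "y": 2, "z": 0, "roll": 0, "claw": 1}
    - {"x": 9, "y": 3, "z": 0, "roll": 0, "claw": 1}
    - {"x": 12, "y": 4, "z": 0, "roll": 0, "claw": 1}
    - {"x": 15.3, "y": 4.8, "z": 0, "roll": 0, "claw": 1}

```text
clock: 12.8
eef_pos: [597.3, 137.9, 137.9]
tool_rot: [-3.141, 0.001, 0.002]
force: [0.2, 0.1, -0.7]
width: 48.1
```

Request:
send_rows:
  rows:
    - {"x": 0, "y": 0, "z": 0, "roll": 0, "claw": 1}
    - {"x": 0, "y": 0, "z": 0, "roll": 0, "claw": 1}
    - {"x": 0, "y": 0, "z": -2, "roll": 0, "claw": 1}
    - {"x": 0, "y": 0, "z": -4, "roll": 0, "claw": 1}
    - {"x": 0, "y": 0, "z": -4, "roll": 0, "claw": 1}

```text
clock: 13.22
eef_pos: [592.8, 136.0, 94.4]
tool_rot: [3.141, 0.007, 0.0]
force: [-0.1, -0.0, -0.4]
width: 48.5
```

```bash
python3 - <<'E'
from h import *
im,d=ctrl.get_image("scene")
cv2.imwrite("pics/s5.png",cv2.resize(im[180:340,220:420],None,fx=3,fy=3,interpolation=cv2.INTER_CUBIC))
E
```

```text
(no output)
```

View pics/s5.png

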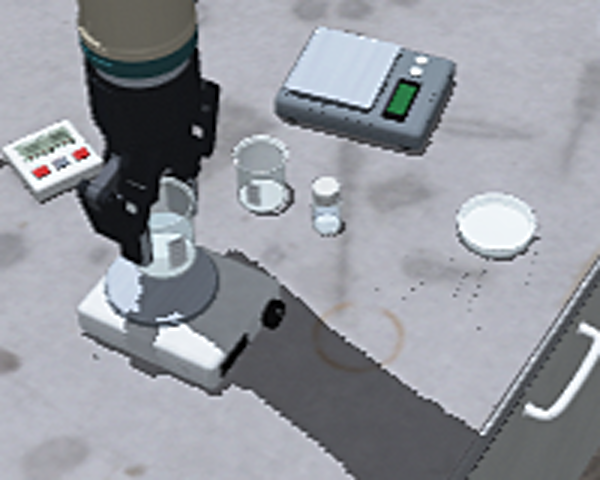

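Request:
send_rows:
  rows:
    - {"x": 0, "y": 0, "z": -1, "roll": 0, "claw": 1}
    - {"x": 0, "y": 0, "z": -2, "roll": 0, "claw": 1}
    - {"x": 0, "y": 0, "z": -2.6, "roll": 0, "claw": 1}
    - {"x": 0, "y": 0, "z": -2.8, "roll": 0, "claw": 1}
    - {"x": 0, "y": 0, "z": -2.9, "roll": 0, "claw": 1}

```text
clock: 13.68
eef_pos: [596.3, 136.1, 69.0]
tool_rot: [-3.141, 0.001, 0.0]
force: [-5.0, 0.4, 13.3]
width: 48.4
```

Request:
send_rows:
  rows:
    - {"x": 0, "y": 0, "z": 0, "roll": 0, "claw": 1}
    - {"x": 0, "y": 0, "z": 0, "roll": 0, "claw": 0.3}
    - {"x": 0, "y": 0, "z": 0, "roll": 0, "claw": 0.2}
    - {"x": 0, "y": 0, "z": 0, "roll": 0, "claw": 0}
    - {"x": 0, "y": 0, "z": 0, "roll": 0, "claw": 0}

```text
clock: 14.1
eef_pos: [597.0, 136.1, 68.3]
tool_rot: [3.142, -0.0, 0.0]
force: [-0.1, 0.1, 0.4]
width: 85.1
```

Request:
send_rows:
  rows:
    - {"x": 0, "y": 0, "z": 0, "roll": 0, "claw": 0}
    - {"x": 0, "y": 0, "z": 2, "roll": 0, "claw": 0}
    - {"x": 0, "y": 0, "z": 5, "roll": 0, "claw": 0}
    - {"x": 0, "y": 0, "z": 8, "roll": 0, "claw": 0}
    - {"x": 0, "y": 0, "z": 10, "roll": 0, "claw": 0}

```text
clock: 14.52
eef_pos: [597.8, 135.8, 170.7]
tool_rot: [3.142, -0.002, 0.0]
force: [1.0, -0.0, 0.8]
width: 85.6
```

Request:
send_rows:
  rows:
    - {"x": -2.5, "y": 3, "z": 0, "roll": 0, "claw": 0}
    - {"x": -5, "y": 6, "z": 0, "roll": 0, "claw": 0}
    - {"x": -7.5, "y": 9, "z": 0, "roll": 0, "claw": 0}
    - {"x": -10, "y": 12, "z": 0, "roll": 0, "claw": 0}
    - {"x": -12.5, "y": 15, "z": 0, "roll": 0, "claw": 0}

```text
clock: 14.93
eef_pos: [470.6, 287.3, 168.4]
tool_rot: [-3.141, -0.0, 0.0]
force: [1.2, 0.8, 0.0]
width: 85.6
```

Request:
send_rows:
  rows:
    - {"x": -2.5, "y": 3, "z": 0, "roll": 0, "claw": 0}
    - {"x": -4.5, "y": 6, "z": 0, "roll": 0, "claw": 0}
    - {"x": -4.5, "y": 6, "z": 0, "roll": 0, "claw": 0}
    - {"x": -4.5, "y": 6, "z": -3, "roll": 0, "claw": 0}
    - {"x": -4.5, "y": 6, "z": -4, "roll": 0, "claw": 0}

```text
clock: 15.35
eef_pos: [425.2, 346.6, 126.4]
tool_rot: [3.14, 0.002, 0.003]
force: [-0.7, -0.8, -0.4]
width: 85.2
```

```bash
python3 - <<'E'
from h import *
for n in ("top","scene"):
    im,d=ctrl.get_image(n); P=cloud(n,d,d>0)
    for x,y,h in((540,-5,46),(601,-3,48),(597,137,98)):
        s=P[(np.hypot(P[:,0]-x,P[:,1]-y)<35)&(P[:,2]>h-12)&(P[:,2]<h+10)]
        if len(s)>3: print(n,len(s),cv2.minEnclosingCircle(s[:,:2].astype(np.float32)))
    cv2.imwrite(f"pics/{n}6.png",cv2.resize(im[160:420,220:460],None,fx=2.3,fy=2.3,interpolation=cv2.INTER_CUBIC))
E
```

```text
top 73 ((539.1800537109375, -4.706772804260254), 10.63611888885498)
top 85 ((600.3580932617188, -5.169278621673584), 21.185914993286133)
top 117 ((595.4133911132812, 135.7027587890625), 25.118099212646484)
scene 75 ((537.6570434570312, -2.4016964435577393), 12.957565307617188)
scene 129 ((603.2210693359375, -2.346524477005005), 24.52930450439453)
```

View pics/scene6.png

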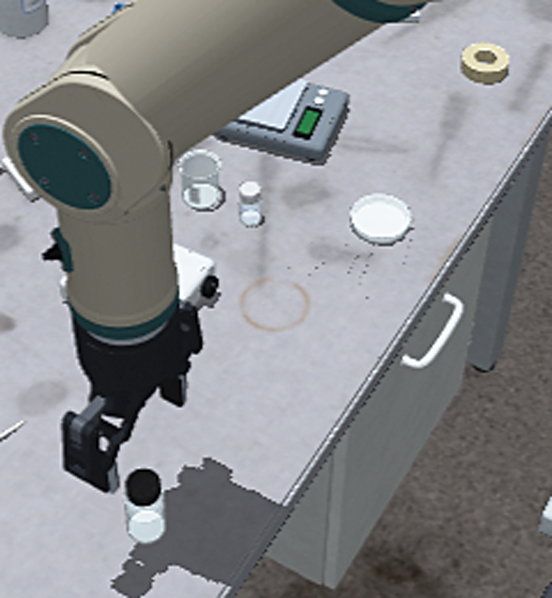

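Request:
send_rows:
  rows:
    - {"x": 0, "y": 0, "z": -4, "roll": 0, "claw": 0}
    - {"x": 0, "y": 0, "z": -7, "roll": 0, "claw": 0}
    - {"x": 0, "y": 0, "z": -9.8, "roll": 0, "claw": 0}
    - {"x": 0, "y": 0, "z": -9.8, "roll": 0, "claw": 0.3}
    - {"x": 0, "y": 0, "z": -9.8, "roll": 0, "claw": 1}

```text
clock: 15.87
eef_pos: [427.3, 345.0, 30.3]
tool_rot: [3.14, 0.001, -0.001]
force: [-0.2, 1.1, 0.6]
width: 63.8
```

Request:
send_rows:
  rows:
    - {"x": 0, "y": 0, "z": 0, "roll": 0, "claw": 1}
    - {"x": 0, "y": 0, "z": 0, "roll": 0, "claw": 1}
    - {"x": 0, "y": 0, "z": 0, "roll": 0, "claw": 1}
    - {"x": 0, "y": 0, "z": 0, "roll": 0, "claw": 1}
    - {"x": 0, "y": 0, "z": 0, "roll": 0, "claw": 1}

```text
clock: 16.28
eef_pos: [428.3, 346.7, 32.5]
tool_rot: [-3.139, -0.003, 0.0]
force: [-0.1, -1.3, 4.5]
width: 31.0
```

Request:
send_rows:
  rows:
    - {"x": 0, "y": 0, "z": 2, "roll": 0, "claw": 1}
    - {"x": 0, "y": 0, "z": 5, "roll": 0, "claw": 1}
    - {"x": 0, "y": 0, "z": 8, "roll": 0, "claw": 1}
    - {"x": 0, "y": 0, "z": 11, "roll": 0, "claw": 1}
    - {"x": 0, "y": 0, "z": 14, "roll": 0, "claw": 1}

```text
clock: 16.7
eef_pos: [426.9, 346.1, 173.1]
tool_rot: [-3.14, -0.001, 0.0]
force: [0.6, 0.2, -0.6]
width: 31.2
```

Request:
send_rows:
  rows:
    - {"x": 1.0, "y": -3.5, "z": 0, "roll": 0, "claw": 1}
    - {"x": 2, "y": -7, "z": 0, "roll": 0, "claw": 1}
    - {"x": 3, "y": -10.5, "z": 0, "roll": 0, "claw": 1}
    - {"x": 4, "y": -14, "z": 0, "roll": 0, "claw": 1}
    - {"x": 5, "y": -17.5, "z": 0, "roll": 0, "claw": 1}

```text
clock: 17.12
eef_pos: [477.4, 169.9, 171.9]
tool_rot: [-3.14, -0.002, 0.001]
force: [0.8, -0.4, -0.5]
width: 31.7
```

Request:
send_rows:
  rows:
    - {"x": 1.5, "y": -3.5, "z": 0, "roll": 0, "claw": 1}
    - {"x": 3, "y": -7, "z": 0, "roll": 0, "claw": 1}
    - {"x": 4.5, "y": -10.5, "z": 0, "roll": 0, "claw": 1}
    - {"x": 6, "y": -14, "z": 0, "roll": 0, "claw": 1}
    - {"x": 7.5, "y": -17.5, "z": 0, "roll": 0, "claw": 1}

```text
clock: 17.53
eef_pos: [552.6, -5.6, 171.9]
tool_rot: [-3.141, -0.002, 0.0]
force: [0.6, -0.5, 0.2]
width: 31.0
```

Request:
send_rows:
  rows:
    - {"x": 1.5, "y": -3.5, "z": 0, "roll": 0, "claw": 1}
    - {"x": 3, "y": -7, "z": 0, "roll": 0, "claw": 1}
    - {"x": 4.5, "y": -10.5, "z": 0, "roll": 0, "claw": 1}
    - {"x": 5.5, "y": -14, "z": 0, "roll": 0, "claw": 1}
    - {"x": 5.5, "y": -14, "z": 0, "roll": 0, "claw": 1}

```text
clock: 17.95
eef_pos: [607.9, -154.8, 173.0]
tool_rot: [3.132, -0.005, -0.009]
force: [0.3, -1.5, 0.5]
width: 31.1
```

Request:
send_rows:
  rows:
    - {"x": 0, "y": 0, "z": 0, "roll": 0, "claw": 1}
    - {"x": 0, "y": 0, "z": -2, "roll": 0, "claw": 1}
    - {"x": 0, "y": 0, "z": -5, "roll": 0, "claw": 1}
    - {"x": 0, "y": 0, "z": -7, "roll": 0, "claw": 1}
    - {"x": 0, "y": 0, "z": -8.5, "roll": 0, "claw": 1}

```text
clock: 18.37
eef_pos: [606.0, -141.0, 84.2]
tool_rot: [-3.139, 0.002, 0.003]
force: [-0.6, -0.3, 0.0]
width: 31.0
```

Request:
send_rows:
  rows:
    - {"x": 0, "y": 0, "z": -0.6, "roll": 0, "claw": 1}
    - {"x": 0, "y": 0, "z": -1.2, "roll": 0, "claw": 1}
    - {"x": 0, "y": 0, "z": -1.6, "roll": 0, "claw": 1}
    - {"x": 0, "y": 0, "z": -1.8, "roll": 0, "claw": 1}
    - {"x": 0, "y": 0, "z": -1.8, "roll": 0, "claw": 1}

```text
clock: 18.78
eef_pos: [607.2, -143.7, 67.8]
tool_rot: [3.142, -0.001, 0.001]
force: [-1.1, -0.2, -0.6]
width: 31.2
```

No contact yet; ease down 1 mm more, then release.

Request:
send_rows:
  rows:
    - {"x": 0, "y": 0, "z": -0.1, "roll": 0, "claw": 1}
    - {"x": 0, "y": 0, "z": -0.15, "roll": 0, "claw": 1}
    - {"x": 0, "y": 0, "z": -0.15, "roll": 0, "claw": 0.5}
    - {"x": 0, "y": 0, "z": -0.15, "roll": 0, "claw": 0.3}
    - {"x": 0, "y": 0, "z": -0.15, "roll": 0, "claw": 0}

```text
clock: 19.2
eef_pos: [606.9, -143.9, 66.0]
tool_rot: [-3.142, -0.0, 0.0]
force: [0.8, 0.5, 1.3]
width: 65.6
```

Request:
send_rows:
  rows:
    - {"x": 0, "y": 0, "z": 0, "roll": 0, "claw": 0}
    - {"x": 0, "y": 0, "z": 0, "roll": 0, "claw": 0}
    - {"x": 0, "y": 0, "z": 2, "roll": 0, "claw": 0}
    - {"x": 0, "y": 0, "z": 6, "roll": 0, "claw": 0}
    - {"x": 0, "y": 0, "z": 10, "roll": 0, "claw": 0}

```text
clock: 19.62
eef_pos: [605.5, -143.6, 165.5]
tool_rot: [-3.141, 0.004, -0.0]
force: [0.8, 0.4, 0.8]
width: 85.4
```

Request:
send_rows:
  rows:
    - {"x": 0, "y": 0, "z": 3, "roll": 0, "claw": 0}
    - {"x": -3, "y": -3, "z": 3, "roll": 0, "claw": 0}
    - {"x": -6, "y": -6, "z": 3, "roll": 0, "claw": 0}
    - {"x": -8, "y": -9, "z": 3, "roll": 0, "claw": 0}
    - {"x": -10, "y": -12, "z": 3, "roll": 0, "claw": 0}

```text
clock: 20.03
eef_pos: [505.3, -264.9, 196.3]
tool_rot: [3.142, -0.0, 0.001]
force: [1.0, -1.3, 0.2]
width: 85.0
```

Request:
send_rows:
  rows:
    - {"x": -2, "y": -4, "z": 0, "roll": 0, "claw": 0}
    - {"x": -3, "y": -7, "z": 0, "roll": 0, "claw": 0}
    - {"x": -4, "y": -10, "z": 0, "roll": 0, "claw": 0}
    - {"x": -5, "y": -13, "z": 0, "roll": 0, "claw": 0}
    - {"x": -5, "y": -13, "z": 0, "roll": 0, "claw": 0}

```text
clock: 20.45
eef_pos: [452.3, -402.0, 196.8]
tool_rot: [3.134, 0.001, -0.009]
force: [-0.2, -1.6, 0.6]
width: 85.5
```

```bash
python3 - <<'E'
from h import *
for n in ("top","scene"):
    im,d=ctrl.get_image(n); P=cloud(n,d,d>0)
    for q,x,y,h in(("vs",540,-5,46),("bs",601,-3,48),("bl",597,137,98),("vt",607,-143,104)):
        s=P[(np.hypot(P[:,0]-x,P[:,1]-y)<29)&(P[:,2]>h-12)&(P[:,2]<h+10)]
        if len(s)>3: print(n,q,len(s),cv2.minEnclosingCircle(s[:,:2].astype(np.float32)),s[:,2].mean())
    for q in ("stirrer","balance","petri","tape"):
        r=ctrl.place_of(n,q); print(n,q,[ray(n,a["uv"],0).round(1)[:2] for a in r[:1]])
    r=(190,340,200,500) if n=="top" else (160,320,220,450)
    cv2.imwrite(f"pics/{n}7.png",cv2.resize(im[r[0]:r[1],r[2]:r[3]],None,fx=2.6,fy=2.6,interpolation=cv2.INTER_CUBIC))
E
```

```text
top vs 72 ((539.12353515625, -4.712746620178223), 10.593212127685547) 45.50942146627775
top bs 85 ((600.3866577148438, -4.8871378898620605), 21.258359909057617) 46.594720311154965
top bl 110 ((595.2774047851562, 135.83180236816406), 25.218643188476562) 96.11904232064067
top vt 140 ((604.9605712890625, -144.8412628173828), 14.404232025146484) 103.89079519538411
top stirrer [array([595.5, 137.3])]
top balance [array([ 599.9, -139.2])]
top petri [array([416.2, -73.2])]
top tape [array([ 427.5, -342.3])]
scene vs 73 ((539.283447265625, -1.5866808891296387), 12.513407707214355) 42.7970702311675
scene bs 133 ((601.2691650390625, -2.6735429763793945), 24.42972183227539) 42.80246822485559
scene bl 185 ((596.170654296875, 136.5150909423828), 27.477951049804688) 92.58834953967803
scene vt 102 ((604.09716796875, -141.9844970703125), 16.973142623901367) 100.77620705767774
scene stirrer [array([590.8, 128.4])]
scene balance [array([ 605.7, -145.4])]
scene petri [array([423.2, -64. ])]
scene tape [array([ 437.5, -341.6])]
```

View pics/scene7.png

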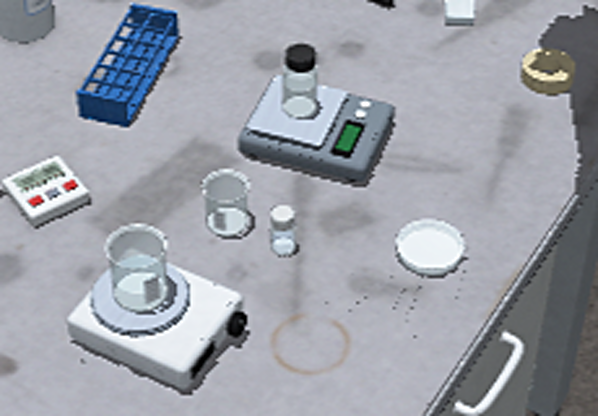

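View pics/top7.png

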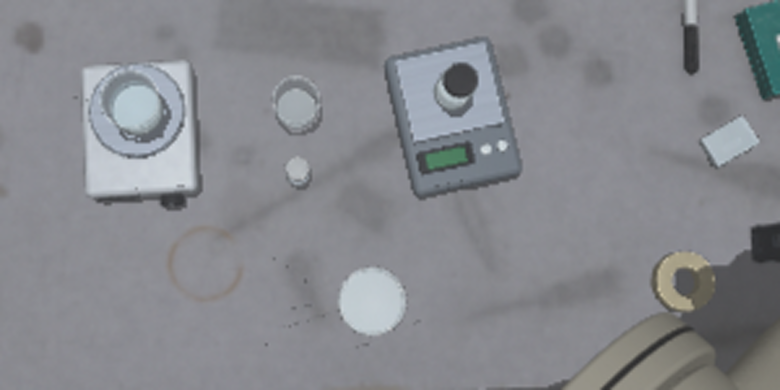

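```bash
python3 - <<'E'
from h import *
c=[ray("top",(u/2.6+200,v/2.6+190),34) for u,v in((396,62),(487,42),(508,118),(412,141))]
print(np.round(c,1)[:,:2], np.mean(c,0), "plate",ray("top",(137.5/2.6+200,111.5/2.6+190),40))
print("cap",ray("top",(461/2.6+200,80/2.6+190),70+34),ctrl.read_state()["force"])
E
```

```text
[[ 634.1  -96.5]
 [ 650.7 -179.2]
 [ 580.9 -195. ]
 [ 562.  -108.3]] [ 606.89505673 -144.75022945   34.        ] plate [592.99501687 135.27645146  40.        ]
cap [ 603.19439713 -145.01369711  104.        ] [ 0.20173302 -0.92448285 -0.61417095]
```

```bash
python3 -c "
from cell import ctrl
print(ctrl.finish_job())"
```

```text
the job is handed in; nothing more can be done
None
```

All four pieces of glassware are in place, and I handed the job in at about 21 s of robot time. I placed the short vial first, then the smaller beaker, the larger beaker and the tall vial. Each took one try.

The last camera checks, with the arm clear of everything, showed all four standing upright:

| Piece | Measured result | Allowed |
|---|---|---|
| Larger beaker on the plate | about 2–3 mm from centre | 12 mm |
| Tall vial on the pan | about 2–4 mm from centre, towards the front | 12 mm |
| Smaller beaker on the bench | about 2–3 mm from midway | 15 mm |
| Short vial in front of it | gap of about 27–28 mm, within about 4 mm of the midline | 14–46 mm gap, 22 mm off the midline |

- **Bystanders:** The petri dish and the tape roll look undisturbed, and the arm never came near the dish. It passed over the tape at about 200 mm.
- **Readings that disagreed:** In the last check the network was up to 10 mm off for the stirrer and 7 mm for the balance, against the depth-based positions. I kept the depth-based ones, because they match the known 280 mm spacing to within 1 mm. The two cameras differed by up to 3 mm on object positions.
- **Unexplained:** The gripper opening read about 2 mm less than the nominal diameters on every grasp. It caused no trouble, and nothing slipped that I could see.

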